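# Home a wax tin in its bay, label to the front

## Task

Without ever lifting or tipping it, gently slide the wax tin that stands out on the bench into the empty roller bay until it rests fully home against both rollers. Then roll it round by its edge until the middle of its label faces straight out of the bay's open front, leaving it home and standing still. Push lightly (more than about 18 N dents the thin sheet) and leave the two tins in the other bays and everything else on the bench where they are.

Things in the scene. Friction and masses are not known exactly. Their poses are not given: they have to be found in the camera images.
- tin: The wax tin to put away, the only tin not in a bay: plain upright dark steel cylinder, diameter 100 mm, height 85 mm, part used, 0.3 to 0.6 kg, too wide to grasp, loose on the bench. Origin: centre of its underside; z up. The middle of its label is on its own -x side. A finger pushing it sideways may slip, so watch how far it turns; it stays where it is left.
- tin_label (a point): The middle of the tin's cream paper label (70 degrees wide, dark square in its middle): on the side surface, 50 mm from the axis, 42.5 mm up. A 16 mm wide paper strip runs from it 33 mm over the flat lid, so its direction also shows from above. At first it points sideways or to the back of the bay, over 60 degrees from the bay's front.
- bay: The empty one of three grey bays in a row along y, 150 to 200 mm apart (which is empty varies), fixed, no floor. Origin: on the bench, where the tin's centre is when it touches both rollers. +x points into the bay, -x out of its open front, z up. The near face of the back plate (130 mm wide, 90 mm high) is at x = 63 mm. A tin pressed to +x centres itself between the rollers.
- bay_roller_l (a point): Left one of the bay's two upright white rollers, radius 12 mm, 9 to 79 mm high, turning freely: this point is on its axis, 40 mm above the bench, at x 46, y +41.5 mm in the bay's frame. They let a home tin spin in place when a closed fingertip strokes its front edge sideways, at 55 to 85 mm height, with 7 to 11 N of inward pressure; with less the finger slips on the tin.
- bay_roller_r (a point): The right roller, likewise, at x 46, y -41.5 mm in the bay's frame.
- tin_b: Tin already home in another bay, its label to the front: diameter 84 mm, height 70 mm. Origin: centre of its underside. Leave alone.
- tin_c: Tin already home in the third bay, its label to the front: diameter 90 mm, height 95 mm. Origin: centre of its underside. Leave alone.
- plaster_bowl: Black bowl, 130 mm wide, 60 mm high; origin under its centre. Leave alone.
- mallet: Hammer with a wooden handle, lying; origin under its middle. Leave alone.
- spatula: Modelling spatula, lying; origin under its middle. Leave alone.
- figure: Small brass figure, 120 mm high, 56 mm wide; origin under its centre. Leave alone.
- jar: Glass jar, 60 mm wide, 80 mm high; origin under its centre. Leave alone.
There are look-alikes about, which are no part of the job. What is shaped like the tin but green or turquoise is not meant.

How it is judged (in metres and radians):
On the way, in this order (a step that is already met when the one before it is completed fails the run):
1. the tin is home: its centre within 5 mm of its place against both rollers (horizontal distance between tin and bay below 0.005 m and height (world z) of tin below 0.006 m), for 0.2 s.
2. the label faces the bay's open front while the tin is home (horizontal distance between tin and bay below 0.005 m and x of tin_label in the frame of bay below -0.03 m and y of tin_label in the frame of bay between -0.0095 and 0.0095 m), for 0.2 s.
At the end, for the whole second after the job is handed in: The tin stands upright and still on the bench, its centre within 5 mm of the bay's origin (touching both rollers), and the middle of its label faces out of the bay's open front within 9.5 mm along the edge (about 11 degrees) (all of step 2 and angle between tin's own z axis and vertical below 0.05 rad and height (world z) of tin below 0.006 m and linear speed of tin below 0.01 m/s and angular speed of tin below 0.05 rad/s).
It fails at once if the robot pushes on the tin with more than 18 N (contact force between any of the fingers, the arm and tin above 18 N).
It fails at once if the tin is tipped or lifted off the bench (angle between tin's own z axis and vertical above 0.25 rad or height (world z) of tin above 0.015 m).
It fails at once if a tin in another bay is moved by more than 12 mm (distance of any of tin_b, tin_c from where it was at the start of the episode above 0.012 m).
It fails at once if another thing on the bench is moved by more than 25 mm (distance of any of plaster_bowl, mallet, spatula, figure, jar from where it was at the start of the episode above 0.025 m).
It also fails if it takes over 72 s, if anything falls off the work surface, if the arm or the gripper's body presses on something with over 40 N, if the wrist force passes 120 N, or if a joint passes its speed limit or range.

## Robot

A 6-joint arm with a two-finger parallel gripper is mounted at the origin on the work surface. World frame = base frame: x ahead of the robot, y to its left, z up, the work surface at z = 0. Lengths are in mm, angles in rad, forces in N, time in s.
With the tool pointing down it reaches from about 350 to 1000 mm from the base axis. Payload 7.1 kg.
Tool frame: the origin (TCP) lies midway between the tips of the shut fingers; the grasp point (between the pads) lies 19 mm behind it; z points along the fingers, y is the line along which they close (so a half turn about z gives the same grasp; the last joint's range is limited). The gripper opens to 85 mm and grips with 20 to 120 N. Pads are 22 mm wide; open, the fingers measure 114 mm over their backs; the gripper's body (76 mm by 85 mm) begins 54 mm behind the grasp point. The pads swing forward as they close: fully open they stand 13 mm farther back than shut.
Start: joints at [-0.019, 0.423, 1.63, -0, 1.089, -0.019], TCP at [624.984, 0.026, 231.319] pointing down, gripper open.
Joint ranges: [-3, 3], [-0.9, 2.11], [0.09, 2.58], [-1.31, 4.45], [0.11, 2.69], [-2.54, 2.54]. Speed limits (rad/s): [2.39, 2.39, 3.01, 3.14, 3.14, 3.14].

## Interface

Orientations are given as a unit quaternion [x, y, z, w].
In Python, from station import robot gives the robot as it stands.
- The arm moves only by the shell command python3 -m handwheel 'ROWS' [OPENING] [FORCE]. ROWS is JSON, a list of rows, each a list of 6 numbers: the shift along the tool's x, y, z in mm, then the turn, a rotation vector about the tool's x, y, z in rad. In form: [[tx, ty, tz, rx, ry, rz], ...]. A call has 1 to 8 rows; each row shifts and turns the commanded pose from where the row before left it, along the tool's axes as they then stand; what a row does not reach is not made up. A row lasts 1/12 s, in which the tool goes at most 41.7 mm and 7.16 degrees, less where a joint would pass 70% of its speed; a pose out of reach is approached as far as the arm can. A call is refused whole if a number of a shift passes 41.7 or a number of a turn 0.125, either way. A call with a gripper value outside its range is refused whole. OPENING is the closure, from -1 (fully open) to 1 (shut), set as the call begins (- or left out, the last holds). The fingers move at their own pace and stop on an object; FORCE is the grip in N (left out, the last holds). Time passes only in rows, so rows that do not move let the fingers close. It gives the time, the measured TCP pose, the force, the opening and the grip force at its end, in the units of the state.
- robot.get_obs(): the state, without advancing time (a new reading comes with each control period).
- robot.grab_frame(name): name is "scene" or "side" or "wrist"; returns (picture, depth): 480x640x3 uint8, red, green, blue; 480x640 float32, mm along the optical axis (not along the pixel's ray), 0 where there is no reading.
- robot.camera_model(name): a dict with "fx", "fy", "cx", "cy" (pixels), "position" and "rotation" of the camera in the world; the wrist camera has in their place "tool_from_camera" (4x4, takes a point from camera to tool coordinates, whose origin is the TCP and whose axes are the flange's). Camera axes: x right, y up, looking along -z (the intrinsics and any distortion apply to the point x, -y, -z); pixel columns grow to the right and rows downward; lengths in mm; the calibration is good to about 2 mm. The wrist camera is an equidistant fisheye: a pixel r from the principal point sees the ray r / f radians off the axis. A picture is of the moment at which its call begins: read the wrist's pose just before it. camera_model takes no time and is no camera call.
- robot.job_done(): hands the job in; it is judged then, once.
The state is a dict: "time_s": time; "qpos": joint angles; "dq": joint speeds; "tau": joint torques, N m; "position": TCP position; "tcp_rot": TCP orientation; "contact_force": force on the tool from outside, world axes, zero at the start; "torque": the same for the moment, N m; "finger_gap": finger opening in mm; "grasp_force": force on a finger pad.
Only numpy, scipy, OpenCV 4.12 (cv2) and the standard library are available. Lean on these libraries where they do the work, as an engineer would, in place of code of your own. Each camera call takes 0.05 s, during which the arm holds its last target. There are 200 camera calls.

## Working session

There is one attempt and no reset: what is moved stays moved. The work goes in short steps, Python scripts to look and compute and a shell command to move; the robot and the scene stay as the last step left them, time stands still between calls to the robot, and variables do not carry over. Pictures are saved under pics/ and viewed, at most 10 in all, crops included, and the job is handed in when it is done.

```bash
ls; mkdir -p pics; cat > h.py <<'E'
import numpy as np, cv2
from station import robot
from scipy.spatial.transform import Rotation as R
def grab(name,fn=None):
    im,d=robot.grab_frame(name)
    if fn: cv2.imwrite('pics/'+fn,im[:,:,::-1])
    return im,d
def rot(m):
    r=np.array(m['rotation'],float)
    return r if r.shape==(3,3) else R.from_quat(r).as_matrix()
def cloud(name,d):
    m=robot.camera_model(name); v,u=np.mgrid[0:480,0:640]
    p=np.stack([(u-m['cx'])/m['fx']*d,-(v-m['cy'])/m['fy']*d,-d],-1)
    return p@rot(m).T+np.array(m['position'])
E
python3 - <<'E'
from h import *
for n in('scene','side'):
    im,d=grab(n,n+'0.png'); print(robot.camera_model(n)); np.savez('/tmp/'+n,im=im,d=d)
print(robot.camera_model('wrist')); print(robot.get_obs())
E
```

```text
pics
{'fx': 478.351736620012, 'fy': 478.351736620012, 'cx': 317.1496560836475, 'cy': 239.37798471035055, 'position': array([1106.82117474, -329.22647629,  747.80166051]), 'rotation': array([0.33576574, 0.19674582, 0.4584638 , 0.79897646])}
{'fx': 604.690362555401, 'fy': 604.690362555401, 'cx': 313.0612570218622, 'cy': 241.62981783021556, 'position': array([-144.03283613, -812.34546223,  821.4426066 ]), 'rotation': array([ 0.43078442, -0.14676346, -0.30992666,  0.83476388])}
{'fx': 371.64829954431775, 'fy': 371.64829954431775, 'cx': 321.5182570062111, 'cy': 237.22837697242417, 'tool_from_camera': array([[ 4.78375380e-04,  9.54170055e-01,  2.99264560e-01,
         7.68036894e+01],
       [ 9.99999876e-01, -4.97755720e-04, -1.14671714e-05,
         2.98757599e-01],
       [ 1.38019015e-04,  2.99264528e-01, -9.54170175e-01,
        -1.43331661e+02],
       [ 0.00000000e+00,  0.00000000e+00,  0.00000000e+00,
         1.00000000e+00]])}
{'time_s': 0.1, 'qpos': array([-1.89934295e-02,  4.23811807e-01,  1.63062946e+00, -1.78057827e-05,
        1.08860403e+00, -1.89972170e-02]), 'dq': array([ 0.00026694, -0.003007  , -0.00075651,  0.00048428, -0.00051006,
       -0.00032713]), 'tau': array([ 5.57094211e-05, -5.58422327e+01, -2.82446283e+01, -1.17158891e-05,
        3.01709355e-03, -1.51726192e-05]), 'position': array([6.24490782e+02, 3.47493236e-02, 2.30587598e+02]), 'tcp_rot': array([ 7.07102332e-01,  7.07110857e-01, -5.09420642e-04, -5.17782255e-04]), 'contact_force': array([ 0.00879583, -0.33037862, -0.02034915]), 'torque': array([-0.04283105,  0.01845555,  0.00304013]), 'grasp_force': 0.0, 'finger_gap': 85.11210772984313}
```

View pics/scene0.png

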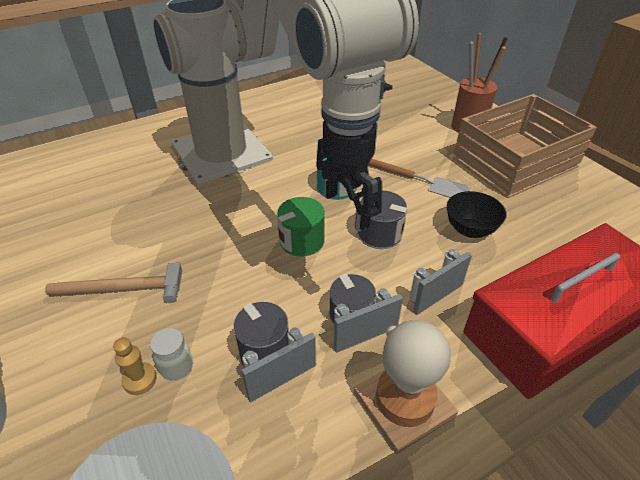

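View pics/side0.png

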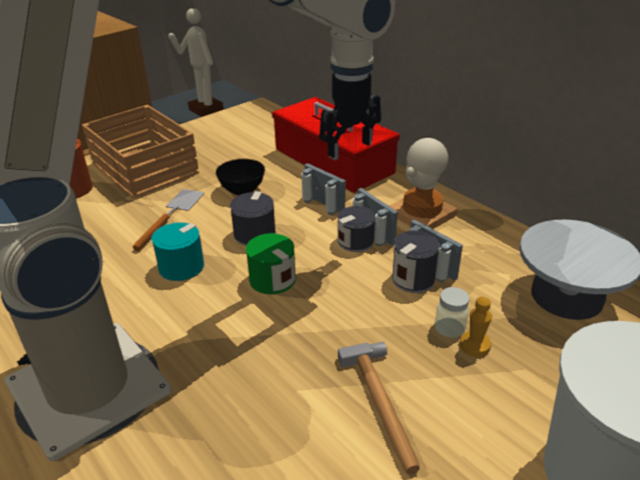

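Candidates for the tin (side view): dark tin (253,217), green (271,262), turquoise (179,251), and the two tins in bays (355,228) and (416,258). The dark one at (253,217) side / (381,218) scene stands outside any bay, so it is my choice. The empty bay is at (323,187) side / (440,280) scene. Next I measure it and check with a close crop.

```bash
cat >> h.py <<'E'
from scipy.optimize import least_squares
def fitc(p,r):
    f=lambda c:np.hypot(p[:,0]-c[0],p[:,1]-c[1])-r
    return least_squares(f,p.mean(0)[:2],loss='soft_l1',f_scale=1.5)
E
python3 - <<'E'
from h import *
C={}
for n in('scene','side'):
    z=np.load(f'/tmp/{n}.npz'); C[n]=(z['im'],cloud(n,z['d']))
for n,(u,v) in dict(scene=(381,218),side=(253,217)).items():
    im,P=C[n]; s=P[v-45:v+45,u-45:u+45].reshape(-1,3); c=im[v-45:v+45,u-45:u+45].reshape(-1,3)
    k=(abs(s[:,2]-85)<4); 
    lid=s[k]; ctr=np.median(lid,0); lid=lid[np.hypot(*(lid-ctr)[:,:2].T)<60]
    (cx,cy),rr=cv2.minEnclosingCircle(lid[:,:2].astype(np.float32)); print(n,'lid',len(lid),ctr,'mec',cx,cy,rr)
    # side wall: darkish/any pts z 10..75 near
    w=s[(s[:,2]>12)&(s[:,2]<75)&(np.hypot(s[:,0]-cx,s[:,1]-cy)<58)]
    f=fitc(w,50); print(' wall',len(w),f.x,f.cost/len(w))
    br=(c[k].min(1)>140); q=s[k][br]; q=q[np.hypot(q[:,0]-cx,q[:,1]-cy)<52]; print(' strip',len(q),q.mean(0) if len(q) else 0, 'dir deg',np.degrees(np.arctan2(*(q.mean(0)-[cx,cy,0])[1::-1])) if len(q) else 0)
    cr=im[v-60:v+60,u-60:u+60,::-1]; cv2.imwrite(f'/tmp/c{n}.png',cr)
a=cv2.resize(cv2.imread('/tmp/cscene.png'),(390,390)); b=cv2.resize(cv2.imread('/tmp/cside.png'),(390,390)); cv2.imwrite('pics/crop1.png',np.hstack([a,b]))
# bay plate etc
for n,(u,v,h) in dict(scene=(440,280,38),side=(323,187,28)).items():
    im,P=C[n]; s=P[v-h:v+h,u-h:u+h].reshape(-1,3)
    t=s[(abs(s[:,2]-90)<4)]; print(n,'top',len(t),t.mean(0),t.min(0),t.max(0))
    b=s[(s[:,2]>15)&(s[:,2]<95)]; print(b.min(0),b.max(0))
    rr=cv2.minAreaRect(b[:,:2].astype(np.float32)); print(rr)
    np.save(f'/tmp/bay_{n}.npy',b)
E
```

```text
scene lid 673 [512.07038695 198.31241637  84.23663826] mec 494.1703796386719 186.52279663085938 51.31004333496094
 wall 818 [493.23320792 186.91297994] 0.6005430160114563
 strip 79 [519.35990868 206.43902664  85.31576457] dir deg 38.3318397093071
side lid 668 [449.1629257   52.84942085  85.29322569] mec 428.28411865234375 29.92657470703125 48.84502410888672
 wall 46 [422.21925951  22.61763491] 0.146481741879258
 strip 0 0 dir deg 0
scene top 473 [706.5699948  171.46746995  88.31220794] [671.52313552  60.60341509  86.00448936] [803.94008384 242.00469444  93.89049367]
[666.51374767  60.60341509  15.08210902] [809.61489754 242.4961938   94.60210043]
((711.3327026367188, 158.1136016845703), (132.2255859375, 145.7966766357422), 48.82368469238281)
side top 235 [704.53414414 173.20958248  88.87221798] [667.92429134 110.7341384   86.00902029] [791.93190639 239.18079405  93.69857954]
[624.31333767  18.59885539  15.02388885] [796.41396829 373.06465959  94.47153517]
((721.8389282226562, 190.33871459960938), (369.80487060546875, 124.66040802001953), 50.83541488647461)
```

View pics/crop1.png

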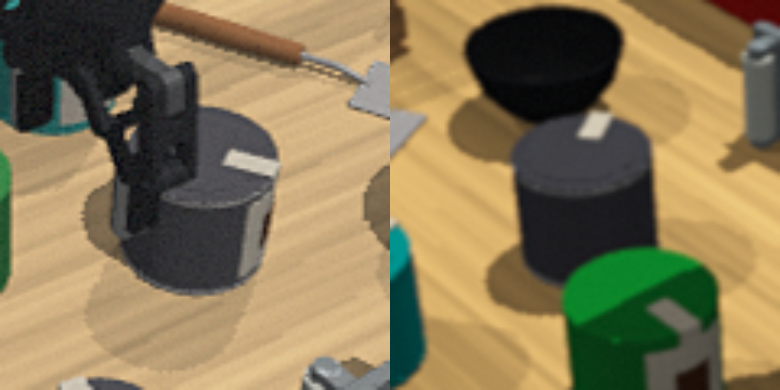

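The crop shows a plain dark tin with a cream strip on its lid and a label on the far side (scene crop: strip (250,163), label (258,235)). It is the right tin. Now I fit the bay precisely.

```bash
python3 - <<'E'
from h import *
T=[]
for n in('scene','side'):
    z=np.load(f'/tmp/{n}.npz'); P=cloud(n,z['d']).reshape(-1,3); im=z['im'].reshape(-1,3)
    k=(P[:,0]>560)&(P[:,0]<800)&(P[:,1]>-350)&(P[:,1]<270)&(P[:,2]>20)&(P[:,2]<100)
    P=P[k];im=im[k]; 
    sel=(P[:,1]>90)&(P[:,1]<250)
    H,_,_=np.histogram2d(P[sel,0],P[sel,1],[np.arange(600,800,8),np.arange(90,258,8)])
    print(n,sel.sum()); print('\n'.join(str(600+8*i)+' '+' '.join('%3d'%x for x in r) for i,r in enumerate(H)))
    np.save(f'/tmp/P_{n}.npy',P)
E
```

```text
scene 1872
600   0   0   0   0   0   0   0   0   0   0   0   0   0   0   0   0   0   0   0   0
608   0   0   0   0   0   0   0   0   0   0   0   0   0   0   0   0   0   0   0   0
616   0   0   0   0   0   0   0   0   0   0   0   0   0   0   0   0   0   0   0   0
624   0   0   0   0   0   0   0   0   0   0   0   0   0   0   0   0   0   0   0   0
632   0   0   0   0   0   0   0   0   0   0   0   0   0   0   0   0   0   0   0   0
640   0   0   0   0   0   0   0   0   0   0   0   0   0   0   0   0   0   0   0   0
648   0   0   0   0   0   0   0   0   0   0   0   0   0   0   0   0   0   0   0   0
656   0   0   0   0   0   0   0   0   0   0   0   0   0   0   0   0   0   0   0   0
664   0   0   0   0   0   0   0   0   0   0   0   0   0   0   7   8   1   0   0   0
672   0   0   0   0  11   3   0   0   0   0   0   0   0   0  43  14   8   0   0   0
680   0   0   0  18  46  16   5   0   0   0   0   0   0   0  31  22   9   0   0   0
688   0   0   0  19  88  12   5   0   0   0   0   0   0   0   5  15   9   1   3   0
696   0   0   0   0  15  14   7   3   3   6   5   8  10   9  11  13  12  13  10  
[... 2252 characters left out ...]
   0   0   0   0   0   0   0
728   0   0   0   0   0   0   0   0   0   0   0   0   0   0   0   0   0   0   0   0
736   0   0   0   0   0   0   0   0   0   0   0   0   0   0   0   0   0   0   0   0
744   0   0   0   0   0   0   0   0   0   0   0   0   0   0   0   0   0   0   0   0
752   0   0   0   0   0   0   0   0   0   0   0   0   0   0   0   0   0   0   0   0
760   0   0   0   0   0   0   0   0   0   0   0   0   0   0   0   0   0   0   0   0
768   0   0   0   0   0   0   0   0   0   0   0   0   0   0   0   0   0   0   0   0
776   0   0   0   0   0   0   0   0   1   0   0   0   0   0   0   0   0   0   0   0
784   0   0   0   0   0   0   0   0  16  63  47  55  46  48  51  41  37  29  32  28
```

```bash
python3 - <<'E'
from h import *
for n in('scene','side'):
    P=np.load(f'/tmp/P_{n}.npy'); P=P[(P[:,1]>90)&(P[:,1]<250)&(P[:,0]<730)]
    def model(x,P,rear):
        c,s=np.cos(x[2]),np.sin(x[2]); dx=P[:,0]-x[0]; dy=P[:,1]-x[1]
        return c*dx+s*dy,-s*dx+c*dy
    side=P[P[:,2]<76]
    if n=='scene':
        # rear face: thickness t unknown
        pass
    def f(x):
        u,v=model(x,side,0)
        r=np.minimum(abs(np.hypot(u-46,v-41.5)-12),abs(np.hypot(u-46,v+41.5)-12))
        pl=np.where(abs(v)<68,abs(u-63),50)
        rear=np.where(abs(v)<68,abs(u-63-x[3]),50)
        edge=np.where((u>62)&(u<64+x[3]),abs(abs(v)-65),50)
        return np.minimum.reduce([r,pl,rear,edge])
    best=min((least_squares(f,[634,170+d,a,10],loss='soft_l1',f_scale=1.5) for a in(-.2,-.1,0,.1) for d in(-8,0,8)),key=lambda o:o.cost)
    print(n,len(side),best.x,best.cost/len(side))
    # other bays: plate tops
    Q=np.load(f'/tmp/P_{n}.npy'); print(Q[:,1].min())
E
```

```text
scene 1012 [6.36697655e+02 1.70453186e+02 9.93964648e-02 1.18307295e+01] 0.2082131491497789
-349.94873559371865
side 864 [6.36207765e+02 1.69811395e+02 1.09443864e-01 3.94103945e+00] 1.2175670818669266
-349.9202525680227
```

```bash
cat >> h.py <<'E'
BAY=np.array([636.5,170.2]); TH=0.10
def tin(names=('scene','side'),g=(494,187),lab=True,data=None):
    """tin centre (wall + lid rim fit) and label direction, from each camera"""
    for n in names:
        im,d=data[n] if data else grab(n); P=cloud(n,d).reshape(-1,3); c=im.reshape(-1,3).astype(int)
        near=np.hypot(P[:,0]-g[0],P[:,1]-g[1])<62
        dark=(c.max(1)-c.min(1)<35)
        w=P[near&dark&(P[:,2]>12)&(P[:,2]<78)]; x=np.array(g,float)
        for _ in range(4):
            k=abs(np.hypot(w[:,0]-x[0],w[:,1]-x[1])-50)<(12,8,5,4)[_]; f=fitc(w[k],50) if k.sum()>9 else f; x=f.x
        l=P[(abs(P[:,2]-85)<4)&dark&(np.hypot(P[:,0]-x[0],P[:,1]-x[1])<56)]; hull=cv2.minEnclosingCircle(l[:,:2].astype(np.float32)) if len(l) else 0
        q=P[(abs(P[:,2]-85)<4)&(c.min(1)>115)&(np.hypot(P[:,0]-x[0],P[:,1]-x[1])<49)]
        a=np.arctan2(*(q.mean(0)[:2]-x)[::-1]) if len(q)>5 else np.nan
        b=np.array([[np.cos(TH),np.sin(TH)],[-np.sin(TH),np.cos(TH)]])@(x-BAY)
        print(n,'tin',x.round(1),'n',k.sum(),'lid',hull,'bayframe',b.round(1),'strip n',len(q),'dir-bay deg',np.degrees(a-TH).round(1))
E
python3 - <<'E'
from h import *
D={n:(lambda z:(z['im'],z['d']))(np.load(f'/tmp/{n}.npz')) for n in('scene','side')}
tin(data=D)
E
```

```text
scene tin [493.2 186.9] n 840 lid ((494.0897521972656, 186.4501190185547), 51.313228607177734) bayframe [-141.    30.9] strip n 84 dir-bay deg 30.9
side tin [492.7 186.7] n 824 lid ((492.4035339355469, 186.29534912109375), 54.010528564453125) bayframe [-141.4   30.8] strip n 56 dir-bay deg 33.0
```

```bash
python3 - <<'E'
from h import *
for n in('scene','side'):
    z=np.load(f'/tmp/{n}.npz'); P=cloud(n,z['d']).reshape(-1,3)
    k=(P[:,2]>6)&(P[:,2]<130)&(P[:,0]>280)&(P[:,0]<720)&(P[:,1]>-60)&(P[:,1]<330)
    H,_,_=np.histogram2d(P[k,0],P[k,1],[np.arange(280,721,20),np.arange(-60,331,15)])
    print(n,'cols y',-60,'step 15'); print('\n'.join(str(280+20*i)+' '+''.join('#' if x>8 else '.' for x in r) for i,r in enumerate(H)))
E
```

```text
scene cols y -60 step 15
280 .............#...........#
300 .............#............
320 ..........................
340 ...............##.........
360 .....##...................
380 ...#####..................
400 ..#######.................
420 ..#######.................
440 ..#######.................
460 ...#####.........###......
480 .............#..####......
500 .............#######......
520 .............######.......
540 ...............###.......#
560 ........................##
580 ........................##
600 ...###..................##
620 .######..................#
640 .#######..................
660 #######.....#....##.......
680 ########....##...###......
700 #########..##########.....
side cols y -60 step 15
280 .............#######.....#
300 .............#######......
320 .............#######......
340 ...............###........
360 ...####...................
380 ..######..................
400 ..#######.................
420 .########.................
440 ..#######....######.......
460 ....###......#######......
480 ............########......
500 .............#######......
520 .............######.......
540 .........................#
560 ........................##
580 ........................##
600 ..####..................##
620 .######..................#
640 .######...................
660 #######.....##...##.......
680 ##.#####....##.#####......
700 #########..#######........
```

```bash
python3 -m handwheel '[[24.5,-26.5,0,0,0,0],[24.5,-26.5,0,0,0,0],[24.5,-26.5,0,0,0,0],[24.5,-26.5,0,0,0,0],[24.5,-26.5,0,0,0,0],[24.5,-26.5,0,0,0,0],[24.5,-26.5,0,0,0,0],[24.5,-26.5,0,0,0,0]]' -0.65 20
python3 -m handwheel '[[0,0,0,0,0,0.12],[0,0,0,0,0,0.12],[0,0,0,0,0,0.12],[0,0,0,0,0,0.12],[0,0,0,0,0,0.12],[0,0,0,0,0,0.12],[0,0,0,0,0,0.12]]'
python3 -m handwheel '[[0,0,0,0,0,0.12],[0,0,0,0,0,0.12],[0,0,0,0,0,0.12],[0,0,0,0,0,0.12],[0,0,0,0,0,0.12],[0,0,0,0,0,0.12],[0,0,0,0,0,0.125],[0,0,0,0,0,0]]'
```

```text
time_s: 0.77
position: [411.3, 196.7, 231.1]
tcp_rot: [0.707, 0.707, -0.0, -0.0]
contact_force: [0.4, 1.0, -0.7]
finger_gap: 70.8
grasp_force: 0.0
time_s: 1.35
position: [412.7, 196.0, 231.1]
tcp_rot: [0.935, 0.355, -0.0, -0.0]
contact_force: [-0.3, -0.8, 0.1]
finger_gap: 70.6
grasp_force: 0.0
time_s: 2.02
position: [412.8, 195.9, 231.1]
tcp_rot: [0.998, -0.059, -0.0, 0.0]
contact_force: [-0.0, 0.2, -0.2]
finger_gap: 70.6
grasp_force: 0.0
```

```bash
python3 -m handwheel '[[0,0,32,0,0,0],[0,0,38,0,0,0],[0,0,38,0,0,0],[0,0,38,0,0,0],[0,0,30,0,0,0],[0,0,14,0,0,0],[0,0,0,0,0,0]]'
python3 - <<'E'
from h import *
grab('wrist','w1.png')
E
```

```text
time_s: 2.6
position: [410.7, 195.0, 38.3]
tcp_rot: [0.998, -0.055, -0.003, 0.001]
contact_force: [-0.6, 0.1, -0.8]
finger_gap: 70.4
grasp_force: 0.0
```

View pics/w1.png

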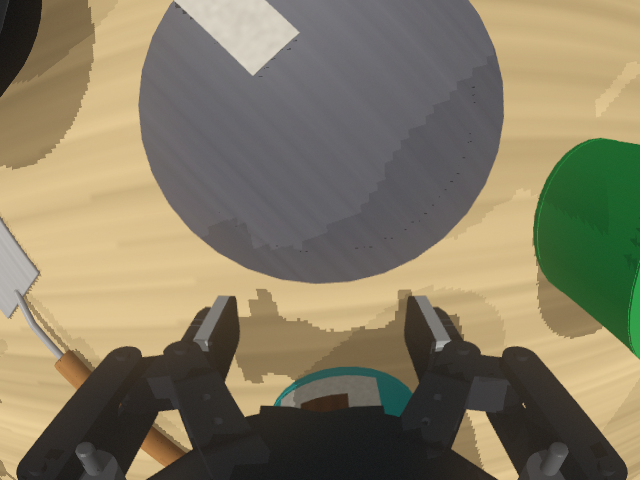

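The wrist view shows the tin (centre column ~320) squarely ahead of the two fingers (235 and 407), with the strip at (240,30). The spatula handle (100,400) is clear below. Now I push slowly.

```bash
python3 -m handwheel '[[8,0,0,0,0,0],[8,0,0,0,0,0],[6,0,0,0,0,0],[4,0,0,0,0,0],[3,0,0,0,0,0],[3,0,0,0,0,0],[3,0,0,0,0,0],[3,0,0,0,0,0]]'
python3 -m handwheel '[[3,0,0,0,0,0],[3,0,0,0,0,0],[3,0,0,0,0,0],[3,0,0,0,0,0],[3,0,0,0,0,0],[3,0,0,0,0,0],[3,0,0,0,0,0],[3,0,0,0,0,0]]'
python3 - <<'E'
from h import *
tin(g=(520,184))
E
```

```text
time_s: 3.32
position: [449.6, 191.2, 41.2]
tcp_rot: [0.998, -0.057, -0.001, 0.0]
contact_force: [-6.2, 1.0, 5.4]
finger_gap: 70.3
grasp_force: 3.5
time_s: 3.98
position: [472.8, 188.6, 41.1]
tcp_rot: [0.998, -0.057, -0.002, 0.001]
contact_force: [-6.5, 0.5, 5.8]
finger_gap: 70.1
grasp_force: 4.1
scene tin [518.5 183.9] n 1029 lid ((518.25, 184.45632934570312), 54.44465255737305) bayframe [-116.    25.4] strip n 85 dir-bay deg 32.2
side tin [518.9 184.1] n 720 lid ((515.7600708007812, 183.53607177734375), 54.13068389892578) bayframe [-115.6   25.6] strip n 48 dir-bay deg 32.2
```

```bash
for i in 1; do python3 -m handwheel '[[4,0,0,0,0,0],[4,0,0,0,0,0],[4,0,0,0,0,0],[4,0,0,0,0,0],[4,0,0,0,0,0],[4,0,0,0,0,0],[4,0,0,0,0,0],[4,0,0,0,0,0]]'; python3 -m handwheel '[[4,0,0,0,0,0],[4,0,0,0,0,0],[4,0,0,0,0,0],[4,0,0,0,0,0],[4,0,0,0,0,0],[4,0,0,0,0,0],[4,0,0,0,0,0],[4,0,0,0,0,0]]'; python3 -m handwheel '[[4,0,0,0,0,0],[4,0,0,0,0,0],[4,0,0,0,0,0],[4,0,0,0,0,0],[4,0,0,0,0,0],[4,0,0,0,0,0],[2,0,0,0,0,0],[0,0,0,0,0,0]]'; done
python3 - <<'E'
from h import *
tin(g=(608,174))
E
```

```text
time_s: 4.75
position: [505.2, 185.1, 41.1]
tcp_rot: [0.998, -0.057, -0.001, 0.0]
contact_force: [-5.1, 0.2, 4.4]
finger_gap: 70.6
grasp_force: 4.1
time_s: 5.42
position: [537.0, 181.5, 41.1]
tcp_rot: [0.998, -0.057, -0.001, 0.0]
contact_force: [-5.6, 1.2, 4.8]
finger_gap: 70.5
grasp_force: 4.2
time_s: 6.08
position: [563.8, 178.6, 41.1]
tcp_rot: [0.998, -0.057, -0.0, 0.0]
contact_force: [-2.7, 0.4, 1.6]
finger_gap: 70.4
grasp_force: 2.9
scene tin [609.3 173.8] n 962 lid ((607.218017578125, 173.70907592773438), 54.57392501831055) bayframe [-26.7   6.3] strip n 101 dir-bay deg 31.1
side tin [608.9 174.2] n 771 lid ((606.6416015625, 174.47813415527344), 53.9674186706543) bayframe [-27.1   6.7] strip n 30 dir-bay deg 27.7
```

```bash
python3 -m handwheel '[[3,0,0,0,0,0],[3,0,0,0,0,0],[3,0,0,0,0,0],[3,0,0,0,0,0],[3,0,0,0,0,0],[2,0,0,0,0,0],[2,0,0,0,0,0],[1.5,0,0,0,0,0]]'; python3 -m handwheel '[[1,0,0,0,0,0],[1,0,0,0,0,0],[0.5,0,0,0,0,0],[0,0,0,0,0,0]]'
python3 - <<'E'
from h import *
tin(g=(632,171))
E
```

```text
time_s: 6.85
position: [584.6, 176.3, 41.2]
tcp_rot: [0.998, -0.057, -0.0, 0.0]
contact_force: [-3.6, 0.8, 0.6]
finger_gap: 70.9
grasp_force: 3.2
time_s: 7.18
position: [587.0, 176.0, 41.3]
tcp_rot: [0.998, -0.057, 0.0, -0.0]
contact_force: [-2.2, -1.2, -0.1]
finger_gap: 70.6
grasp_force: 2.6
scene tin [632.7 171.1] n 718 lid ((631.5775756835938, 171.8218536376953), 54.80942153930664) bayframe [-3.7  1.3] strip n 110 dir-bay deg 31.2
side tin [632.3 171.3] n 783 lid ((631.69140625, 171.80618286132812), 55.198341369628906) bayframe [-4.1  1.6] strip n 18 dir-bay deg 26.3
```

```bash
python3 -m handwheel '[[-6,0,0,0,0,0],[-10,0,0,0,0,0],[-10,0,0,0,0,0],[-10,0,0,0,0,0],[0,-6,-10,0,0,0.066],[0,-6,-9,0,0,0.066],[0,0,0,0,0,0],[0,0,0,0,0,0]]' 
python3 -m handwheel '[[0,0,0,0,0,0],[0,0,0,0,0,0],[0,0,0,0,0,0],[0,0,0,0,0,0],[0,0,0,0,0,0],[0,0,0,0,0,0],[0,0,0,0,0,0],[0,0,0,0,0,0]]' 1 30
python3 - <<'E'
from h import *
s=robot.get_obs(); print(s['finger_gap'],s['position'],s['contact_force'],R.from_quat(s['tcp_rot']).as_matrix().round(3))
tin(g=(632,171)); grab('wrist','w2.png')
E
```

```text
time_s: 7.95
position: [552.6, 192.5, 60.8]
tcp_rot: [0.993, -0.121, 0.001, -0.0]
contact_force: [0.0, -0.5, -0.5]
finger_gap: 70.4
grasp_force: 0.0
time_s: 8.62
position: [552.9, 192.0, 60.3]
tcp_rot: [0.992, -0.123, -0.0, 0.0]
contact_force: [-1.1, -0.0, 0.1]
finger_gap: 0.2
grasp_force: 0.0
0.1933991583699354 [552.85338023 192.00312122  60.26226236] [-1.06444934 -0.02357623  0.06855001] [[ 0.97  -0.244 -0.   ]
 [-0.244 -0.97  -0.   ]
 [-0.     0.    -1.   ]]
scene tin [632.8 171.2] n 705 lid ((633.1687622070312, 170.40077209472656), 51.4515380859375) bayframe [-3.6  1.4] strip n 110 dir-bay deg 31.2
side tin [632.4 171.3] n 898 lid ((632.9963989257812, 171.00225830078125), 55.275970458984375) bayframe [-3.9  1.5] strip n 48 dir-bay deg 33.4
```

View pics/w2.png

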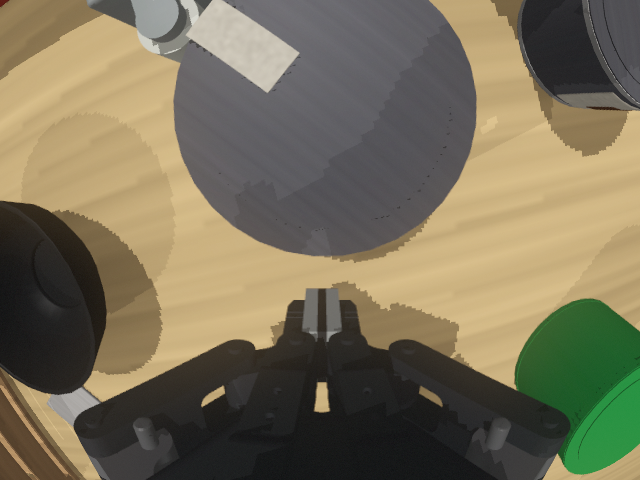

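The wrist view shows the closed finger (322,315) centred on the tin (centre column ~325), with the strip at (243,45) towards the back-left. Next I advance and press gently.

```bash
python3 -m handwheel '[[5,0,0,0,0,0],[5,0,0,0,0,0],[5,0,0,0,0,0],[2,0,0,0,0,0],[1,0,0,0,0,0],[1,0,0,0,0,0],[0,0,0,0,0,0]]'; python3 -m handwheel '[[1,0,0,0,0,0],[1,0,0,0,0,0],[1,0,0,0,0,0],[0,0,0,0,0,0]]'; python3 -m handwheel '[[1,0,0,0,0,0],[0.5,0,0,0,0,0],[0,0,0,0,0,0]]'
```

```text
time_s: 9.35
position: [571.4, 187.3, 60.3]
tcp_rot: [0.992, -0.123, -0.0, 0.0]
contact_force: [0.0, 0.1, -0.3]
finger_gap: -0.2
grasp_force: 0.0
time_s: 9.68
position: [574.0, 186.7, 60.3]
tcp_rot: [0.992, -0.123, -0.0, 0.0]
contact_force: [-1.4, 0.3, 0.7]
finger_gap: 0.1
grasp_force: 0.5
time_s: 9.93
position: [574.6, 186.4, 60.3]
tcp_rot: [0.992, -0.123, -0.001, 0.0]
contact_force: [-4.4, 1.5, 3.8]
finger_gap: 0.1
grasp_force: 2.4
```

```bash
python3 -m handwheel '[[1,0,0,0,0,0],[0.5,0,0,0,0,0],[0,0,0,0,0,0]]';python3 -m handwheel '[[1,0,0,0,0,0],[0.5,0,0,0,0,0],[0,0,0,0,0,0]]';python3 -m handwheel '[[0.5,0,0,0,0,0],[0,0,0,0,0,0]]'
python3 - <<'E'
from h import *
tin(g=(636,170))
E
```

```text
time_s: 10.18
position: [576.0, 186.0, 60.3]
tcp_rot: [0.992, -0.123, -0.001, 0.0]
contact_force: [-4.5, 0.9, 4.5]
finger_gap: 0.1
grasp_force: 2.5
time_s: 10.43
position: [577.5, 185.6, 60.2]
tcp_rot: [0.992, -0.123, -0.001, 0.0]
contact_force: [-4.6, 2.0, 3.5]
finger_gap: 0.2
grasp_force: 2.6
time_s: 10.6
position: [577.7, 185.5, 60.2]
tcp_rot: [0.992, -0.123, -0.001, 0.0]
contact_force: [-6.0, 1.7, 3.9]
finger_gap: -0.2
grasp_force: 3.2
scene tin [636.5 170.1] n 663 lid ((636.3299560546875, 170.8062744140625), 55.61711502075195) bayframe [ 0.  -0.1] strip n 109 dir-bay deg 31.7
side tin [636.3 170.1] n 913 lid ((636.9562377929688, 170.24000549316406), 55.37802505493164) bayframe [-0.2 -0.1] strip n 43 dir-bay deg 34.2
```

```bash
python3 -m handwheel '[[0.5,0,-0.4,0,0,0],[0,0,0,0,0,0]]';python3 -m handwheel '[[0.5,0,0,0,0,0],[0,0,0,0,0,0]]'; python3 -m handwheel '[[0.05,1.2,0,0,0,-0.02],[0.05,1.2,0,0,0,-0.02],[0.05,1.2,0,0,0,-0.02],[0.05,1.2,0,0,0,-0.02]]'
```

```text
time_s: 10.87
position: [577.8, 185.5, 60.3]
tcp_rot: [0.992, -0.123, -0.002, 0.0]
contact_force: [-7.0, 3.0, 2.1]
finger_gap: 0.0
grasp_force: 3.5
time_s: 11.03
position: [577.8, 185.5, 60.2]
tcp_rot: [0.992, -0.123, -0.002, 0.0]
contact_force: [-7.8, 3.0, 3.8]
finger_gap: -0.2
grasp_force: 4.4
time_s: 11.37
position: [576.6, 180.9, 60.2]
tcp_rot: [0.997, -0.083, -0.002, 0.0]
contact_force: [-9.9, 4.8, 4.1]
finger_gap: 0.1
grasp_force: 5.3
```

```bash
cat > f.py <<'E'
from h import *
s=robot.get_obs(); M=R.from_quat(s['tcp_rot']).as_matrix(); F=s['contact_force']
v=BAY-s['position'][:2]; print('   toolF',(M.T@F).round(1),'|F|',np.linalg.norm(F).round(1),'r',np.hypot(*v).round(2),'psi_bay',np.degrees(np.arctan2(M[1,0],M[0,0])-TH).round(1),'pos',np.degrees(np.arctan2(v[1],v[0])-TH).round(1))
E
python3 f.py; python3 -m handwheel '[[0,1.2,0,0,0,-0.02],[0,1.2,0,0,0,-0.02],[0,1.2,0,0,0,-0.02],[0,1.2,0,0,0,-0.02]]'; python3 f.py
python3 - <<'E'
from h import *
tin(g=(636,170))
E
```

```text
toolF [-10.5  -3.1  -4.1] |F| 11.7 r 60.9 psi_bay -15.2 pos -15.9
time_s: 11.7
position: [575.7, 176.1, 60.2]
tcp_rot: [0.999, -0.043, -0.003, 0.0]
contact_force: [-9.1, 5.2, 5.4]
finger_gap: -0.0
grasp_force: 5.2
   toolF [-9.6 -4.4 -5.3] |F| 11.8 r 61.05 psi_bay -10.6 pos -11.3
scene tin [636.3 169.5] n 674 lid ((636.1936645507812, 168.97586059570312), 55.431007385253906) bayframe [-0.3 -0.7] strip n 112 dir-bay deg 39.6
side tin [636.1 169.5] n 890 lid ((636.1764526367188, 169.49732971191406), 55.579864501953125) bayframe [-0.4 -0.6] strip n 44 dir-bay deg 42.1
```

```bash
for i in 1; do python3 -m handwheel '[[0.02,1.8,0,0,0,-0.03],[0.02,1.8,0,0,0,-0.03],[0.02,1.8,0,0,0,-0.03],[0.02,1.8,0,0,0,-0.03],[0.02,1.8,0,0,0,-0.03],[0.02,1.8,0,0,0,-0.03],[0.02,1.8,0,0,0,-0.03],[0.02,1.8,0,0,0,-0.03]]'; python3 f.py; done
python3 - <<'E'
from h import *
tin(g=(636,170))
E
```

```text
time_s: 12.47
position: [576.7, 161.4, 60.2]
tcp_rot: [0.997, 0.078, -0.002, 0.0]
contact_force: [-7.8, 2.3, 4.5]
finger_gap: -0.0
grasp_force: 3.8
   toolF [-7.4 -3.5 -4.4] |F| 9.3 r 60.48 psi_bay 3.2 pos 2.7
scene tin [636.8 170.5] n 658 lid ((636.8162841796875, 170.8325653076172), 55.768741607666016) bayframe [0.4 0.3] strip n 110 dir-bay deg 55.0
side tin [636.7 170.7] n 827 lid ((636.7777709960938, 170.77182006835938), 55.66518020629883) bayframe [0.2 0.5] strip n 0 dir-bay deg nan
```

```bash
python3 -m handwheel '[[0.1,1.8,0,0,0,-0.03],[0.1,1.8,0,0,0,-0.03],[0.1,1.8,0,0,0,-0.03],[0.1,1.8,0,0,0,-0.03],[0.1,1.8,0,0,0,-0.03],[0.1,1.8,0,0,0,-0.03],[0.1,1.8,0,0,0,-0.03],[0.1,1.8,0,0,0,-0.03]]'; python3 f.py;python3 -m handwheel '[[0.06,1.8,0,0,0,-0.03],[0.06,1.8,0,0,0,-0.03],[0.06,1.8,0,0,0,-0.03],[0.06,1.8,0,0,0,-0.03],[0.06,1.8,0,0,0,-0.03],[0.06,1.8,0,0,0,-0.03],[0.06,1.8,0,0,0,-0.03],[0.06,1.8,0,0,0,-0.03]]'; python3 f.py
python3 - <<'E'
from h import *
tin(g=(636,170))
E
```

```text
time_s: 13.23
position: [580.5, 147.3, 60.2]
tcp_rot: [0.981, 0.196, -0.003, -0.0]
contact_force: [-9.6, -0.6, 5.9]
finger_gap: -0.3
grasp_force: 4.6
   toolF [-9.2 -3.2 -5.8] |F| 11.3 r 60.48 psi_bay 16.9 pos 16.5
time_s: 13.9
position: [587.7, 134.5, 60.2]
tcp_rot: [0.95, 0.312, -0.003, -0.0]
contact_force: [-10.5, -2.4, 6.5]
finger_gap: -0.1
grasp_force: 4.7
   toolF [-9.9 -4.3 -6.4] |F| 12.5 r 60.5 psi_bay 30.7 pos 30.5
scene tin [636.8 170.6] n 660 lid ((638.2774658203125, 171.29351806640625), 54.402313232421875) bayframe [0.3 0.4] strip n 100 dir-bay deg 82.7
side tin [636.8 170.7] n 806 lid ((636.1642456054688, 164.41065979003906), 53.258819580078125) bayframe [0.4 0.5] strip n 0 dir-bay deg nan
```

```bash
python3 -m handwheel '[[0.03,1.8,-0.1,0,0,-0.03],[0.03,1.8,-0.1,0,0,-0.03],[0.03,1.8,-0.1,0,0,-0.03],[0.03,1.8,-0.1,0,0,-0.03],[0.03,1.8,0,0,0,-0.03],[0.03,1.8,0,0,0,-0.03],[0.03,1.8,0,0,0,-0.03],[0.03,1.8,0,0,0,-0.03]]'; python3 f.py;python3 -m handwheel '[[0.03,1.8,0,0,0,-0.03],[0.03,1.8,0,0,0,-0.03],[0.03,1.8,0,0,0,-0.03],[0,0,0,0,0,0]]'; python3 f.py
python3 - <<'E'
from h import *
tin(g=(636,170))
E
```

```text
time_s: 14.67
position: [597.7, 123.6, 60.2]
tcp_rot: [0.906, 0.424, -0.003, -0.0]
contact_force: [-7.5, -3.9, 2.2]
finger_gap: -0.3
grasp_force: 4.1
   toolF [-7.8 -3.3 -2.2] |F| 8.8 r 60.59 psi_bay 44.4 pos 44.5
time_s: 15.0
position: [602.4, 120.1, 60.2]
tcp_rot: [0.886, 0.464, -0.003, -0.0]
contact_force: [-6.1, -5.5, 1.6]
finger_gap: -0.1
grasp_force: 4.1
   toolF [-8.  -1.9 -1.6] |F| 8.4 r 60.61 psi_bay 49.6 pos 50.1
scene tin [636.7 170.7] n 658 lid ((638.9585571289062, 170.49856567382812), 53.925472259521484) bayframe [0.2 0.5] strip n 98 dir-bay deg 104.1
side tin [636.7 170.8] n 820 lid ((636.6472778320312, 166.72438049316406), 52.91256332397461) bayframe [0.2 0.6] strip n 19 dir-bay deg 99.8
```

```bash
python3 -m handwheel '[[-4,0,0,0,0,0],[-10,0,0,0,0,0],[-10,0,0,0,0,0],[0.57,-9.62,0,0,0,0.119],[0.57,-9.62,0,0,0,0.119],[0.57,-9.62,0,0,0,0.119],[0.57,-9.62,0,0,0,0.119],[0.57,-9.62,0,0,0,0.119]]'; python3 -m handwheel '[[0.57,-9.62,0,0,0,0.119],[0.57,-9.62,0,0,0,0.119],[0.57,-9.62,0,0,0,0.119],[0.57,-9.62,0,0,0,0.119],[0.57,-9.62,0,0,0,0.119],[0.57,-9.62,0,0,0,0.119],[0,0,0,0,0,0],[0,0,0,0,0,0]]'; python3 f.py
python3 - <<'E'
from h import *
tin(g=(636,170)); grab('wrist','w3.png')
E
```

```text
time_s: 15.77
position: [561.2, 138.7, 61.3]
tcp_rot: [0.984, 0.18, 0.0, 0.0]
contact_force: [-0.3, 0.6, -0.5]
finger_gap: -0.3
grasp_force: 0.0
time_s: 16.43
position: [561.1, 195.5, 61.3]
tcp_rot: [0.985, -0.17, 0.0, -0.0]
contact_force: [-0.6, -0.6, -0.6]
finger_gap: 0.2
grasp_force: 0.0
   toolF [-0.4  0.7  0.6] |F| 1.0 r 79.57 psi_bay -25.3 pos -24.3
scene tin [636.8 170.6] n 658 lid ((639.6279907226562, 170.74676513671875), 53.72673797607422) bayframe [0.3 0.4] strip n 97 dir-bay deg 104.6
side tin [636.6 170.7] n 934 lid ((637.560546875, 170.43125915527344), 54.786277770996094) bayframe [0.2 0.5] strip n 43 dir-bay deg 103.4
```

View pics/w3.png

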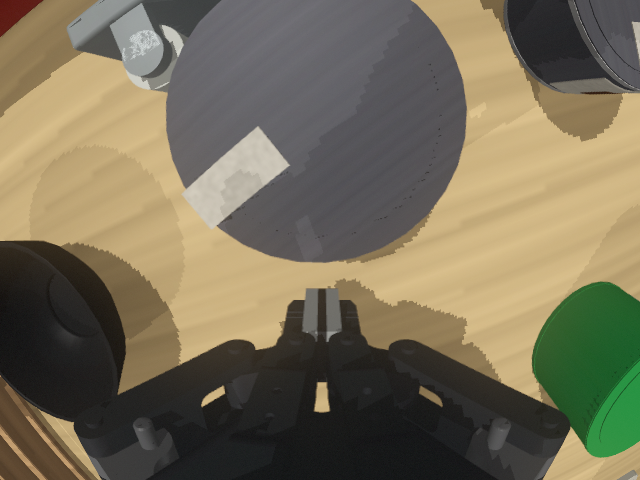

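The wrist view shows the tin home, with the strip pointing left-down at (235,178) and the finger (322,315) back at the start side. Second stroke next.

```bash
python3 -m handwheel '[[6,0,0,0,0,0],[6,0,0,0,0,0],[4,0,0,0,0,0],[1.5,0,0,0,0,0],[1,0,0,0,0,0],[1,0,0,0,0,0],[1,0,0,0,0,0],[0,0,0,0,0,0]]'; python3 f.py;  python3 -m handwheel '[[1,0,0,0,0,0],[0.5,0,0,0,0,0],[0,0,0,0,0,0]]'; python3 f.py
```

```text
time_s: 17.25
position: [579.0, 189.2, 61.0]
tcp_rot: [0.985, -0.172, -0.001, 0.0]
contact_force: [-4.3, 2.5, 3.3]
finger_gap: -0.2
grasp_force: 2.7
   toolF [-4.9 -0.9 -3.2] |F| 5.9 r 60.54 psi_bay -25.5 pos -24.0
time_s: 17.5
position: [579.0, 189.1, 61.0]
tcp_rot: [0.985, -0.172, -0.003, 0.0]
contact_force: [-10.4, 3.7, 8.1]
finger_gap: 0.4
grasp_force: 5.5
   toolF [-11.1   0.1  -8. ] |F| 13.7 r 60.5 psi_bay -25.5 pos -23.9
```

```bash
python3 -m handwheel '[[-0.4,0,-0.6,0,0,0],[0.03,1.2,0,0,0,-0.02],[0.03,1.2,0,0,0,-0.02],[0.03,1.2,0,0,0,-0.02],[0.03,1.2,0,0,0,-0.02]]'; python3 f.py; python3 -m handwheel '[[0.02,1.8,0,0,0,-0.03],[0.02,1.8,0,0,0,-0.03],[0.02,1.8,0,0,0,-0.03],[0.02,1.8,0,0,0,-0.03]]'; python3 f.py; 
python3 - <<'E'
from h import *
tin(('scene',),g=(636,170))
E
```

```text
time_s: 17.92
position: [577.2, 184.4, 61.1]
tcp_rot: [0.991, -0.132, -0.003, 0.0]
contact_force: [-8.0, 4.2, 3.4]
finger_gap: 0.1
grasp_force: 4.5
   toolF [-8.9 -2.  -3.4] |F| 9.7 r 60.94 psi_bay -20.9 pos -19.2
time_s: 18.25
position: [575.3, 177.3, 61.1]
tcp_rot: [0.997, -0.072, -0.003, 0.0]
contact_force: [-10.4, 4.0, 4.8]
finger_gap: -0.3
grasp_force: 5.1
   toolF [-10.9  -2.4  -4.7] |F| 12.1 r 61.65 psi_bay -13.9 pos -12.3
scene tin [635.3 168.4] n 673 lid ((632.8529663085938, 163.2827606201172), 55.07649230957031) bayframe [-1.4 -1.7] strip n 95 dir-bay deg 112.6
```

```bash
python3 -m handwheel '[[0,1.8,0,0,0,-0.03],[0,1.8,0,0,0,-0.03],[0,1.8,0,0,0,-0.03],[0,1.8,0,0,0,-0.03],[0.02,1.8,0,0,0,-0.03],[0.02,1.8,0,0,0,-0.03],[0.02,1.8,0,0,0,-0.03],[0.02,1.8,0,0,0,-0.03]]'; python3 f.py; python3 -m handwheel '[[0.08,1.8,0,0,0,-0.03],[0.08,1.8,0,0,0,-0.03],[0.08,1.8,0,0,0,-0.03],[0.08,1.8,0,0,0,-0.03],[0.08,1.8,0,0,0,-0.03],[0.08,1.8,0,0,0,-0.03]]'; python3 f.py; 
python3 - <<'E'
from h import *
tin(('scene',),g=(636,170))
E
```

```text
time_s: 18.97
position: [574.9, 162.6, 61.0]
tcp_rot: [0.999, 0.048, -0.003, 0.0]
contact_force: [-8.8, 2.6, 3.7]
finger_gap: -0.3
grasp_force: 4.1
   toolF [-8.6 -3.4 -3.7] |F| 9.9 r 62.11 psi_bay -0.2 pos 1.3
time_s: 19.47
position: [578.0, 151.9, 61.1]
tcp_rot: [0.99, 0.138, -0.002, 0.0]
contact_force: [-4.9, 1.2, 1.2]
finger_gap: -0.3
grasp_force: 2.4
   toolF [-4.4 -2.5 -1.2] |F| 5.2 r 61.29 psi_bay 10.1 pos 11.6
scene tin [636.3 169.7] n 664 lid ((636.3515625, 169.81610107421875), 55.77964782714844) bayframe [-0.3 -0.5] strip n 90 dir-bay deg 138.4
```

```bash
python3 -m handwheel '[[0.7,0.3,0,0,0,0],[0.4,1.8,0,0,0,-0.03],[0.2,1.8,0,0,0,-0.03],[0.1,1.8,0,0,0,-0.03],[0.1,1.8,0,0,0,-0.03]]'; python3 f.py; python3 -m handwheel '[[0.08,1.8,0,0,0,-0.03],[0.08,1.8,0,0,0,-0.03],[0.08,1.8,0,0,0,-0.03],[0.08,1.8,0,0,0,-0.03]]'; python3 f.py; 
python3 - <<'E'
from h import *
tin(g=(636,170))
E
```

```text
time_s: 19.93
position: [581.4, 145.1, 61.0]
tcp_rot: [0.98, 0.197, -0.003, -0.0]
contact_force: [-6.7, -0.3, 2.5]
finger_gap: -0.1
grasp_force: 3.1
   toolF [-6.3 -2.3 -2.4] |F| 7.1 r 60.55 psi_bay 17.0 pos 18.8
time_s: 20.27
position: [584.9, 138.6, 61.0]
tcp_rot: [0.967, 0.256, -0.003, -0.0]
contact_force: [-7.6, -0.6, 2.5]
finger_gap: -0.1
grasp_force: 2.9
   toolF [-6.9 -3.3 -2.5] |F| 8.0 r 60.57 psi_bay 23.9 pos 25.8
scene tin [636.8 170.5] n 664 lid ((637.02978515625, 170.65643310546875), 55.686058044433594) bayframe [0.3 0.3] strip n 98 dir-bay deg 153.4
side tin [636.1 170.6] n 817 lid ((635.1890869140625, 163.9678192138672), 52.360679626464844) bayframe [-0.3  0.4] strip n 0 dir-bay deg nan
```

Tracking well; about 27° to go (15–16 rows of 0.03 rad).

```bash
python3 -m handwheel '[[0.15,1.8,0,0,0,-0.03],[0.15,1.8,0,0,0,-0.03],[0.15,1.8,0,0,0,-0.03],[0.15,1.8,0,0,0,-0.03],[0.08,1.8,0,0,0,-0.03],[0.08,1.8,0,0,0,-0.03]]'; python3 f.py; python3 -m handwheel '[[0.05,1.8,0,0,0,-0.03],[0.05,1.8,0,0,0,-0.03],[0.05,1.8,0,0,0,-0.03],[0.05,1.8,0,0,0,-0.03],[0.05,1.8,0,0,0,-0.03]]'; python3 f.py; 
python3 - <<'E'
from h import *
tin(g=(636,170))
E
```

```text
time_s: 20.87
position: [591.3, 129.8, 61.0]
tcp_rot: [0.94, 0.341, -0.003, -0.0]
contact_force: [-6.9, -2.0, 3.0]
finger_gap: 0.4
grasp_force: 3.2
   toolF [-6.6 -2.9 -3. ] |F| 7.8 r 60.62 psi_bay 34.2 pos 36.1
time_s: 21.28
position: [598.0, 123.3, 61.0]
tcp_rot: [0.912, 0.411, -0.003, -0.0]
contact_force: [-5.5, -2.6, 2.2]
finger_gap: 0.1
grasp_force: 2.7
   toolF [-5.6 -2.5 -2.2] |F| 6.5 r 60.66 psi_bay 42.8 pos 44.9
scene tin [636.6 170.5] n 660 lid ((640.1542358398438, 168.75746154785156), 54.577049255371094) bayframe [0.2 0.3] strip n 99 dir-bay deg 171.7
side tin [635.9 170.6] n 817 lid ((635.1200561523438, 168.80221557617188), 51.52880859375) bayframe [-0.6  0.5] strip n 4 dir-bay deg nan
```

```bash
python3 -m handwheel '[[0.3,1.8,0,0,0,-0.03],[0.2,1.8,0,0,0,-0.03],[0.1,1.8,0,0,0,-0.03],[0.05,1.8,0,0,0,-0.03],[0,0,0,0,0,0]]'; python3 f.py
python3 - <<'E'
from h import *
tin(g=(636,170))
E
```

```text
time_s: 21.8
position: [604.1, 118.9, 61.0]
tcp_rot: [0.885, 0.465, -0.003, -0.0]
contact_force: [-5.5, -4.7, 2.9]
finger_gap: 0.1
grasp_force: 3.4
   toolF [-7.  -1.9 -2.9] |F| 7.8 r 60.67 psi_bay 49.7 pos 52.0
scene tin [636.8 170.6] n 663 lid ((638.6522827148438, 170.46078491210938), 54.186981201171875) bayframe [0.3 0.4] strip n 97 dir-bay deg -181.0
side tin [635.9 170.7] n 818 lid ((634.7659301757812, 169.30987548828125), 51.93246078491211) bayframe [-0.6  0.6] strip n 13 dir-bay deg -183.9
```

```bash
python3 -m handwheel '[[-3,0,0,0,0,0],[-8,0,0,0,0,0],[-12,0,0,0,0,0],[-15,0,0,0,0,0],[-20,0,0,0,0,0],[-20,0,-20,0,0,0],[0,0,-30,0,0,0],[0,0,0,0,0,0]]'; python3 f.py
python3 - <<'E'
from h import *
D={n:grab(n) for n in('scene','side')}
tin(g=(636,170),data=D)
im,d=D['side']; P=cloud('side',d)
# label on wall: bright pts on tin side
w=P.reshape(-1,3); c=im.reshape(-1,3).astype(int); r=np.hypot(w[:,0]-BAY[0],w[:,1]-BAY[1])
k=(abs(r-50)<6)&(w[:,2]>15)&(w[:,2]<72)
a=np.degrees(np.arctan2(w[k,1]-BAY[1],w[k,0]-BAY[0])-TH)%360; b=c[k].min(1)
for lo in range(140,280,5):
    s=(a>=lo)&(a<lo+5); print(lo,s.sum(),np.median(b[s]) if s.any() else '',end=' | ')
v,u=[int(t) for t in np.argwhere((np.hypot(P[...,0]-BAY[0],P[...,1]-BAY[1])<50)&(abs(P[...,2]-85)<5)).mean(0)]
x=cv2.resize(im[v-60:v+60,u-60:u+60,::-1],(390,390)); 
j=D['scene'][0]; Q=cloud('scene',D['scene'][1]); v,u=[int(t) for t in np.argwhere((np.hypot(Q[...,0]-BAY[0],Q[...,1]-BAY[1])<50)&(abs(Q[...,2]-85)<5)).mean(0)]
y=cv2.resize(j[v-60:v+60,u-60:u+60,::-1],(390,390)); cv2.imwrite('pics/end.png',np.hstack([x,y]))
E
```

```text
time_s: 22.57
position: [563.3, 54.2, 115.8]
tcp_rot: [0.886, 0.463, 0.003, 0.001]
contact_force: [1.7, 0.6, 1.1]
finger_gap: 0.2
grasp_force: 0.0
   toolF [ 1.5  1.1 -1.1] |F| 2.1 r 137.18 psi_bay 49.4 pos 52.0
scene tin [636.7 170.6] n 659 lid ((639.3114624023438, 170.9595489501953), 53.56080627441406) bayframe [0.3 0.4] strip n 93 dir-bay deg -181.1
side tin [635.7 170.7] n 823 lid ((635.919677734375, 166.36769104003906), 54.248817443847656) bayframe [-0.7  0.6] strip n 31 dir-bay deg -183.9
140 1 81.0 | 145 8 81.5 | 150 10 80.0 | 155 13 68.0 | 160 14 42.0 | 165 20 66.0 | 170 19 54.0 | 175 20 56.0 | 180 32 47.0 | 185 30 40.0 | 190 31 75.0 | 195 28 77.5 | 200 37 77.0 | 205 34 75.5 | 210 42 44.0 | 215 29 25.0 | 220 36 26.0 | 225 33 26.0 | 230 29 26.0 | 235 20 25.0 | 240 25 25.0 | 245 22 25.0 | 250 23 25.0 | 255 20 24.0 | 260 20 23.0 | 265 30 24.0 | 270 26 24.0 | 275 18 23.5 |
```

View pics/end.png

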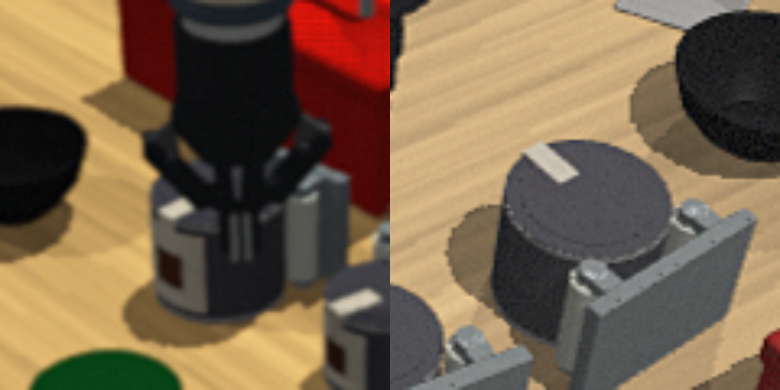

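The picture shows the tin home against both rollers. Its label (left crop (170,270)) and strip (right crop (550,160)) face the open front, at about 177–179° where 180° is ideal, well inside the ±11° allowed. Handing in.

```bash
python3 -c "
from station import robot
print(robot.job_done())"
```

```text
the job is handed in; nothing more can be done
None
```

The wax tin is home against both rollers, with its label facing out of the bay's open front to within about 4° by my last measurement, and I handed the job in at about 23 s; no verdict came back.

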